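# Pull the deep instrument case from the middle of the stack

### The job

We need the deep instrument case from the middle of the stack. Lift the top case off and set it aside flat on the table, put the deep case flat in the instrument tray, then put the top case back on the bottom case, lined up and properly seated inside its rim. Keep the cases level, set them down without dropping them, leave the bottom case where it stands and do not disturb the other things on the table.

Things in the scene. Friction and masses are not known exactly. Their poses are not given: they have to be found in the camera images.
- top_case_centre (a point): Centre of the top case: lidded stainless sterilising case with vent holes, 170 long (x) x 60 wide (y) x 52 mm high in all; this point is 26 mm above its feet's underside. z up. 0.25 to 0.5 kg. Like the other cases it has plain long sides, end latches 3 mm proud (175 mm overall) and four domed rubber feet, 6 mm high. Long sides of stacked cases are flush: fingers reaching too low also grip the case below.
- deep_case_centre (a point): Centre of the deep case, the middle one of the stack: same make, length (x) and width (y) as the top case but 70 mm high in all; this point is 35 mm above its feet's underside. z up. 0.35 to 0.7 kg.
- bottom_case_centre (a point): Centre of the bottom case, standing on the table: same as the top case, 170 (x) x 60 (y) x 52 mm; this point is 26 mm above its feet's underside. z up. 0.4 kg. The three start seated in one stack, in line to about 2 mm and 2 degrees.
- bottom_case_lid (a point): Centre of the flat lid face of the bottom case, 48 mm above its feet's underside, axes as the case. Round it runs a stacking rim 4 mm high, 3 mm thick, set in 3 mm from the long sides. When seated, the feet of the case above stand on this face inside the rim, with 2 mm of play all round (more while the domed feet enter). All cases have this rim.
- tray: Fixed stainless instrument tray, 250 mm long (x) by 170 mm wide (y) outside, about 238 by 158 mm inside, floor 3 mm above the table, rolled rim 19 mm high. Origin: centre of its underside, on the table. z up.
- gel_bottle: Bystander: upright round squeeze bottle of ultrasound gel, 58 mm across, 177 mm tall, origin at the centre of its base.
- glove_box: Bystander: cardboard glove dispenser box, 240 (x) by 125 (y) by 75 mm high, origin at the centre of its underside.
- clippers: Bystander: hair clippers lying on the table, about 180 mm long (x) by 46 mm, 35 mm high, origin on the underside near the middle.
Mind the look-alikes: they are no part of the job. What is shaped like the part that bears deep_case_centre but green or pink is not meant. What is shaped like the part that bears top_case_centre but pink is not meant.

How it is judged (in metres and radians):
On the way, in this order (a step that is already met when the one before it is completed fails the run):
1. the top case is set aside flat on the table (or tray) and let go, with the deep case still on the bottom case (height (world z) of top_case_centre below 0.034 m and angle between top_case_centre's own z axis and vertical below 0.05 rad and horizontal distance between deep_case_centre and bottom_case_centre below 0.012 m and height (world z) of deep_case_centre between 0.078 and 0.088 m and linear speed of top_case below 0.02 m/s and angular speed of top_case below 0.15 rad/s and contact force between top_case and the fingers below 0.2 N), for 0.2 s.
2. the deep case stands flat in the tray and is let go (x of deep_case_centre in the frame of tray between -0.06 and 0.06 m and y of deep_case_centre in the frame of tray between -0.06 and 0.06 m and z of deep_case_centre in the frame of tray between 0.034 and 0.042 m and angle between deep_case_centre's own z axis and vertical below 0.05 rad and linear speed of deep_case below 0.02 m/s and angular speed of deep_case below 0.15 rad/s and contact force between deep_case and the fingers below 0.2 N), for 0.2 s.
At the end, for the whole second after the job is handed in: Deep case flat in the tray (3 deg, feet on its floor, within 60 mm of its centre each way). Top case seated inside the bottom case's rim (6 mm each way, 0.08 rad, height 2 mm, level). Bottom case level, within 25 mm of its start. All released, at rest (all of step 2 and x of top_case_centre in the frame of bottom_case_centre between -0.006 and 0.006 m and y of top_case_centre in the frame of bottom_case_centre between -0.006 and 0.006 m and z of top_case_centre in the frame of bottom_case_centre between 0.0455 and 0.05 m and angle between the x axis of top_case_centre and the x axis of bottom_case_centre, either way round below 0.08 rad and angle between each of top_case_centre, bottom_case_centre's own z axis and vertical below 0.04 rad and linear speed of each of top_case, bottom_case below 0.02 m/s and angular speed of each of top_case, bottom_case below 0.15 rad/s and distance of bottom_case_centre from where it was at the start of the episode below 0.025 m and contact force between top_case and the fingers below 0.2 N); the robot touches nothing.
It fails at once if a case is tipped by more than 0.35 rad (angle between any of top_case_centre, deep_case_centre, bottom_case_centre's own z axis and vertical above 0.35 rad).
It fails at once if a case is dropped: it moves faster than 0.5 m/s while the fingers do not hold it ((linear speed of top_case above 0.5 m/s and contact force between top_case and the fingers below 0.5 N) or (linear speed of deep_case above 0.5 m/s and contact force between deep_case and the fingers below 0.5 N) or (linear speed of bottom_case above 0.5 m/s and contact force between bottom_case and the fingers below 0.5 N)).
It fails at once if the gel bottle, glove box or clippers are moved by more than 25 mm (distance of any of gel_bottle, glove_box, clippers from where it was at the start of the episode above 0.025 m).
It also fails if it takes over 64 s, if anything falls off the work surface, if the arm or the gripper's body presses on something with over 40 N, if the wrist force passes 120 N, or if a joint passes its speed limit or range.

### The arm

A 6-joint arm with a two-finger parallel gripper is mounted at the origin on the work surface. World frame = base frame: x ahead of the robot, y to its left, z up, the work surface at z = 0. Lengths are in mm, angles in rad, forces in N, time in s.
With the tool pointing down it reaches from about 350 to 800 mm from the base axis. Payload 7.3 kg.
Tool frame: the origin (TCP) lies on the centre line of the jaws, within the pads' length; the fingertips stand env.finger_overhang ahead of it and the grasp point (between the pads) lies 6 mm ahead of it (env.finger_overhang is the distance from the TCP to the fingertips, in mm); x points along the fingers, y is the direction in which the jaws open and shut, and the axes are right-handed (so a half turn about x gives the same grasp; the last joint's range is limited). The gripper opens to 85 mm and grips with 20 to 120 N. Pads are 22 mm wide; open, the fingers measure 114 mm over their backs; the gripper's body (76 mm by 85 mm) begins 54 mm behind the grasp point. The pads swing forward as they close: fully open they stand 13 mm farther back than shut.
Start: joints at [1.065, 0.342, 1.524, -0, 1.275, -0.146], TCP at [184.831, 491.406, 256.322] pointing down, gripper open.
Joint ranges: [-2.53, 2.53], [-0.77, 2.02], [0.04, 2.7], [-1, 4.14], [0.28, 2.66], [-3.11, 3.11]. Speed limits (rad/s): [2.57, 2.57, 3.14, 3.14, 3.14, 3.14].

### API

Orientations are given as a unit quaternion [w, x, y, z].
In Python, from workcell import env gives the robot as it stands.
- The arm moves only by the tool jog_arm, never from a script. Its argument "rows" is a list of rows, each a list of 7 numbers: the shift along the tool's x, y, z in m, then the turn, a rotation vector about the tool's x, y, z in rad, then the gripper command: -1 is fully open, 1 is shut, values between are in proportion. A call has 1 to 10 rows; each row is the pose to reach, as a shift and turn from the pose measured when the call began, along the tool's axes at that moment; what a row does not reach only later rows make up. A row lasts 1/10 s, in which the tool goes at most 50 mm and 8.59 degrees, less where a joint would pass 70% of its speed; a pose out of reach is approached as far as the arm can. A call with a gripper value outside its range is refused whole. The fingers move at their own pace and stop on an object; "force" is the grip in N (left out, the last holds). Time passes only in rows, so rows that repeat a pose let the fingers close. It gives the time, the measured TCP pose, the force and the opening at its end, in the units of the state.
- env.state(): the state, without advancing time (a new reading comes with each control period).
- env.snapshot(name): name is "scene" or "top" or "wrist"; returns a dict with "frame" (480x640x3 uint8, red, green, blue), "z_map" (480x640 float32, mm along the optical axis (not along the pixel's ray), 0 where there is no reading), "camera_matrix" (3x3 intrinsics, pixels), "k1" (the pictures are not rectified: a ray, as slopes to the right and down, at radius r is drawn at 1 + k1 r^2 times it, then the intrinsics apply), "xyz" and "rotation" of the camera in the world; the wrist camera has in their place "tool_from_camera" (4x4, takes a point from camera to tool coordinates, whose origin is the TCP and whose axes are the tool frame's). Camera axes: x right, y down, z forward; pixel columns grow to the right and rows downward; lengths in mm; the calibration is good to about 2 mm. A picture is of the moment at which its call begins: read the wrist's pose just before it.
- env.job_done(): hands the job in, once; it reports no verdict.
Trained networks look in the newest picture that a camera, given by its name, has taken for a name from the list of things; names that differ only in an ending like _2 or _b are one class to them, and where a whole thing is asked for, a point or a joint stands for the part that bears it (a point fixed in the world has none). Each returns a list of dicts, best first, with "p" (0 to 1); they miss things now and then, are a little off and sometimes report something else, mostly with a low value. They report only what shows in the picture. A call takes as long as a camera call. They do not tell look-alikes from the thing itself.
- env.recognise(thing, camera): "location" ([x, y, z] in mm, in the coordinates of the camera as it stood for that picture, good to about 4 mm: the middle of the surface that is visible of it).
- env.silhouettes(thing, camera): "region" (480x640 bool, what is visible of it).
- env.place_of(thing, camera): "location" ([x, y, z] in mm, in the coordinates of the camera as it stood for that picture, good to about 4 mm: a listed point, or the origin of a listed thing).
The state is a dict: "time_s": time; "qpos": joint angles; "dq": joint speeds; "tau": joint torques, N m; "tcp_pos": TCP position; "eef_rot": TCP orientation; "ft_force": force on the tool from outside, world axes, zero at the start; "wrist_torque": the same for the moment, N m; "grip_width": opening from 0.0 (shut) to 1.0 (fully open).
Only numpy, scipy, OpenCV 4.12 (cv2) and the standard library are available. Lean on these libraries where they do the work, as an engineer would, in place of code of your own. Each camera call takes 0.05 s, during which the arm holds its last target.

## Working session

There is one attempt and no reset: what is moved stays moved. The work goes in short steps, Python scripts to look and compute and a tool call to move; the robot and the scene stay as the last step left them, time stands still between calls to the robot, and variables do not carry over. Pictures are saved under pics/ and viewed, and the job is handed in when it is done.

Besides the shell and the picture viewer there is one more tool, called after "Request:" in YAML: its name, and indented under it one key for each argument. jog_arm: Moves the arm, as the interface text tells. Its arguments: {"type":"object","properties":{"rows":{"type":"array","items":{"type":"array","items":{"type":"number"}}},"force":{"type":"number"}},"required":["rows"]}

```bash
mkdir -p pics; ls
cat > h.py <<'E'
import numpy as np, cv2
from workcell import env
from scipy.spatial.transform import Rotation as R
def q2R(q): return R.from_quat([q[1],q[2],q[3],q[0]]).as_matrix()
def save(n,im): cv2.imwrite('pics/'+n+'.png',cv2.cvtColor(np.ascontiguousarray(im),cv2.COLOR_RGB2BGR))
def shot(cam):
    st=env.state(); s=env.snapshot(cam)
    if cam=='wrist':
        T=np.eye(4);T[:3,:3]=q2R(st['eef_rot']);T[:3,3]=st['tcp_pos']
        T=T@np.array(s['tool_from_camera'])
    else:
        T=np.eye(4); r=np.array(s['rotation']); T[:3,:3]=r if r.shape==(3,3) else q2R(r); T[:3,3]=s['xyz']
    s['T']=T; return s
def cloud(s):
    K=np.array(s['camera_matrix']);h,w=s['z_map'].shape
    u,v=np.meshgrid(np.arange(w),np.arange(h))
    x=(u-K[0,2])/K[0,0];y=(v-K[1,2])/K[1,1]
    k=s['k1'];a,b=x.copy(),y.copy()
    for _ in range(8):
        f=1+k*(a*a+b*b);a=x/f;b=y/f
    z=s['z_map'];P=np.stack([a*z,b*z,z],-1)
    W=P@s['T'][:3,:3].T+s['T'][:3,3]
    W[z<=0]=np.nan
    return W
def w(s,p): return s['T'][:3,:3]@np.array(p)+s['T'][:3,3]
E
cat > a.py <<'E'
from h import *
np.set_printoptions(precision=1,suppress=True)
print(env.state(), env.finger_overhang)
for c in ['scene','top']:
    s=shot(c); save(c+'0',s['frame']); print(c,s['T'])
    for t in ['top_case_centre','deep_case_centre','bottom_case_centre','tray','gel_bottle','glove_box','clippers']:
        print(t,[(round(d['p'],2),w(s,d['location'])) for d in env.place_of(t,c)[:4]])
E
python3 a.py
```

```text
pics
{'time_s': 0.0, 'qpos': array([ 1.1,  0.3,  1.5,  0. ,  1.3, -0.1]), 'dq': array([ 0., -0., -0., -0.,  0.,  0.]), 'tau': array([ -0. , -43.4, -24.6,  -0. ,   0. ,   0. ]), 'tcp_pos': array([184.6, 491.1, 255.6]), 'eef_rot': array([ 0.7,  0.1,  0.7, -0.1]), 'ft_force': array([-0.3, -0.3,  0.1]), 'wrist_torque': array([ 0. , -0.1, -0. ]), 'grip_width': 0.995334047856585} 25.0
scene [[   0.8    0.5   -0.4 1148.9]
 [   0.6   -0.6    0.5 -779.2]
 [   0.    -0.6   -0.8 1403. ]
 [   0.     0.     0.     1. ]]
top_case_centre [(0.9, array([530.8, 253.3, 135.4])), (0.89, array([748.8, 343.3,  16.9]))]
deep_case_centre [(0.88, array([288.9, 175.3,  31.1])), (0.82, array([535.1, 251.1,  80.2])), (0.67, array([383.2, 426.3,  32. ])), (0.53, array([783. ,  43.4,  -5.4]))]
bottom_case_centre [(0.92, array([533.6, 249.2,  20.3]))]
tray [(0.71, array([ 565.7, -238.6,   -3.6]))]
gel_bottle [(0.56, array([782.7,  43.5,  -3.6])), (0.17, array([ 564.9, -238.9,   -5. ]))]
glove_box [(0.79, array([ 579.4, -506.8,   -4.7]))]
clippers [(0.96, array([590.6, 507.1,  -5.7]))]
top [[  -0.    -1.     0.1  387.5]
 [  -1.     0.     0.   -22.1]
 [  -0.    -0.1   -1.  1216.1]
 [   0.     0.     0.     1. ]]
top_case_centre [(0.74, array([746.8, 345.6,  25.4])), (0.55, array([534.6, 251.6, 142.2])), (0.35, array([533.9, 251.3,  46.4]))]
deep_case_centre [(0.89, array([536.4, 250.7,  81. ])), (0.69, array([386.9, 426.3,  37.2])), (0.55, array([294.9, 178.6,  33.9]))]
bottom_case_centre [(0.47, array([530.7, 253. ,  25.9]))]
tray [(0.96, array([ 566. , -239.9,    0.5])), (0.33, array([534.1, 252.7, 142.6]))]
gel_bottle [(0.59, array([781.2,  41.5,  -0.2]))]
glove_box [(0.96, array([ 581.1, -509.3,    1.3])), (0.52, array([ 564.1, -238.1,    3.1]))]
clippers []
```

View pics/scene0.png

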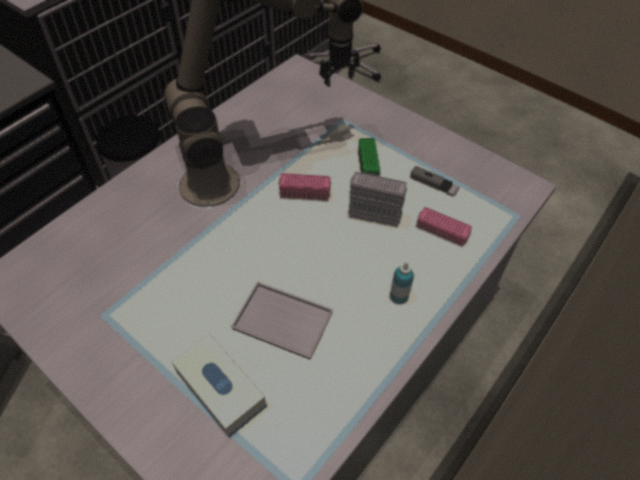

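View pics/top0.png

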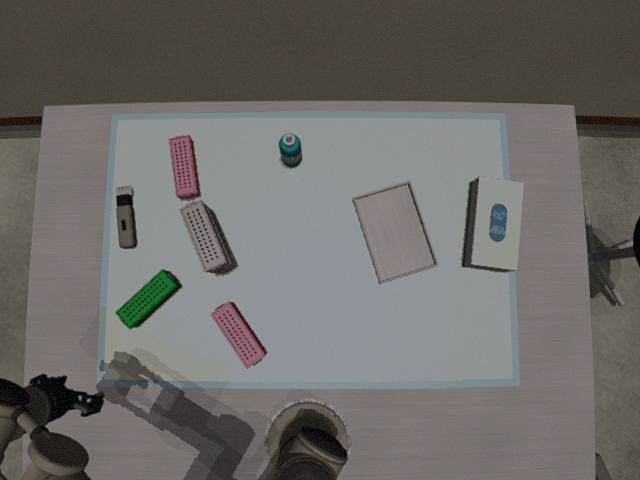

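Candidates: the grey stack at top-view (205,237), and three look-alikes: pink at (183,165), pink at (240,333) and green at (148,298). The grey stack is the one. Next I'll measure the poses and take a close crop.

```bash
cat > b.py <<'E'
from h import *
np.set_printoptions(precision=1,suppress=True)
s=shot('top'); W=cloud(s)
im=s['frame']
save('crop0',cv2.resize(im[180:300,150:280],None,fx=5,fy=5))
def rect(m,n):
    p=W[m][:,:2]; r=cv2.minAreaRect(p.astype(np.float32)); print(n,m.sum(),r, np.nanmedian(W[m][:,2]), 'pca',np.linalg.svd(p-p.mean(0),full_matrices=False)[2][0],p.mean(0))
near=lambda x,y,r:(np.hypot(W[...,0]-x,W[...,1]-y)<r)
rect(near(533,251,115)&(W[...,2]>158),'top')
rect(near(533,251,115)&(W[...,2]>90)&(W[...,2]<158),'side')
z=W[...,2]
for zz in [(10,50),(50,90),(90,120),(120,150),(150,160),(160,170),(170,180)]:
    print(zz,(near(533,251,115)&(z>zz[0])&(z<zz[1])).sum())
for r in env.silhouettes('tray','top')[:1]:
    rect(r['region']&np.isfinite(z),'tray')
m=near(747,345,95)&(z>35);rect(m,'pink1')
m=near(782,43,60)&(z>30);rect(m,'bottle')
E
python3 b.py
```

```text
top 1675 ((533.4601440429688, 250.8270721435547), (169.81362915039062, 61.3828010559082), 24.286605834960938) 162.33401692017492 pca [-0.9 -0.4] [531.7 249.7]
side 403 ((533.7810668945312, 251.30059814453125), (178.61849975585938, 63.5224723815918), 24.671815872192383) 120.67677017025721 pca [-0.9 -0.3] [522.6 223.9]
(10, 50) 181
(50, 90) 128
(90, 120) 201
(120, 150) 108
(150, 160) 317
(160, 170) 1448
(170, 180) 4
tray 5540 ((565.1724853515625, -243.712646484375), (251.41455078125, 176.48403930664062), 17.24457550048828) 4.088241324753426 pca [-1.  -0.3] [ 564.3 -242.8]
pink1 1357 ((743.5317993164062, 342.96435546875), (178.24725341796875, 63.90361404418945), 9.99724006652832) 48.576995241312716 pca [-1.  -0.2] [740.7 340.8]
bottle 550 ((772.8123168945312, 44.19880294799805), (55.249629974365234, 52.53228759765625), 86.623291015625) 125.95251504181113 pca [ 0.3 -1. ] [764.4  42.5]
```

View pics/crop0.png

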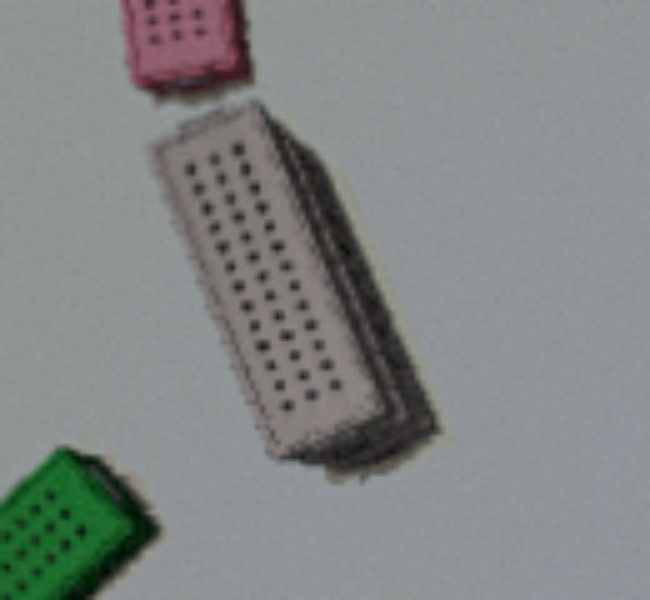

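```bash
cat > plan.py <<'E'
from h import *
import sys
# usage: plan.py x y z yawdeg(case x axis) ; tool x down, tool y perpendicular to case x; choose nearest half-turn
def plan(x,y,z,yaw):
    st=env.state(); Rc=q2R(st['eef_rot']); p=np.array(st['tcp_pos']); best=None
    for f in (0,180):
        a=np.radians(yaw+90+f); ty=np.array([np.cos(a),np.sin(a),0]); tx=np.array([0,0,-1.]); Rt=np.stack([tx,ty,np.cross(tx,ty)],1)
        rv=R.from_matrix(Rc.T@Rt).as_rotvec()
        if best is None or np.linalg.norm(rv)<np.linalg.norm(best): best=rv
    d=Rc.T@(np.array([x,y,z])-p)
    print('t',round(st['time_s'],2),'tcp',p.round(1),'yaw',np.degrees(np.arctan2(Rc[1,1],Rc[0,1])).round(2),'q6',st['qpos'][5].round(2),'down err',np.round(Rc[:,0]-[0,0,-1],4),'ft',np.round(st['ft_force'],1),'grip',round(st['grip_width'],3))
    print('shift m',(d/1000).round(4),'rot',best.round(4))
if __name__=='__main__': plan(*map(float,sys.argv[1:5]))
E
python3 plan.py 533.5 250.9 330 24.3; python3 -c "
from h import *;print(q2R(env.state()['eef_rot']).round(3)); s=env.snapshot('wrist');print(np.array(s['tool_from_camera']).round(3))"
```

```text
t 0.9 tcp [184.8 491.4 256.3] yaw 69.39 q6 -0.15 down err [0.     0.0001 0.    ] ft [-0.2 -0.1 -0.4] grip 0.997
shift m [-0.0737 -0.1023  0.411 ] rot [-7.839e-01  0.000e+00 -1.000e-04]
[[ 0.     0.352  0.936]
 [ 0.     0.936 -0.352]
 [-1.     0.     0.   ]]
[[-1.00000e-03 -2.72000e-01  9.62000e-01 -1.16691e+02]
 [ 1.00000e+00  0.00000e+00  1.00000e-03  3.69000e-01]
 [-0.00000e+00  9.62000e-01  2.72000e-01 -6.90330e+01]
 [ 0.00000e+00  0.00000e+00  0.00000e+00  1.00000e+00]]
```

Request:
jog_arm:
  rows:
    - [-0.02,-0.01,0.03,-0.08,0,0,-1]
    - [-0.04,-0.02,0.07,-0.18,0,0,-1]
    - [-0.05,-0.03,0.12,-0.28,0,0,-1]
    - [-0.06,-0.04,0.17,-0.38,0,0,-1]
    - [-0.065,-0.055,0.22,-0.48,0,0,-1]
    - [-0.07,-0.07,0.27,-0.58,0,0,-1]
    - [-0.0737,-0.085,0.32,-0.68,0,0,-1]
    - [-0.0737,-0.095,0.365,-0.75,0,0,-1]
    - [-0.0737,-0.1023,0.4,-0.784,0,0,-1]
    - [-0.0737,-0.1023,0.411,-0.784,0,0,-1]
  force: 50

```text
time_s: 1.95
tcp_pos: [536.6, 247.8, 329.3]
eef_rot: [0.692, -0.148, 0.692, 0.147]
ft_force: [-0.6, 0.4, -0.1]
grip_width: 1.001
```

```bash
cat > c.py <<'E'
from h import *
import sys
np.set_printoptions(precision=1,suppress=True)
s=shot('wrist'); save(sys.argv[1],s['frame']); W=cloud(s); z=W[...,2]
print('case pts z range')
m=(z>155)&(z<172)&(np.hypot(W[...,0]-533,W[...,1]-251)<120)
m=cv2.morphologyEx(m.astype(np.uint8),cv2.MORPH_OPEN,np.ones((5,5)))>0
p=W[m][:,:2]; print(m.sum(),cv2.minAreaRect(p.astype(np.float32)),np.percentile(W[m][:,2],[5,25,50,75,95]))
ys,xs=np.where(m);print(xs.min(),xs.max(),ys.min(),ys.max())
E
python3 c.py w1; python3 plan.py 533.5 250.9 330 24.3
```

```text
case pts z range
13833 ((535.4073486328125, 253.17861938476562), (168.6040802001953, 60.21349334716797), 23.96156120300293) [158.9 159.8 160.3 161.  164.5]
293 368 123 319
t 2.0 tcp [536.4 248.5 329. ] yaw 114.06 q6 -1.69 down err [-0.0002 -0.0007  0.    ] ft [-0.5 -0.6 -0.3] grip 1.005
shift m [-0.001   0.0034 -0.0017] rot [-0.0042 -0.0004  0.0006]
```

View pics/w1.png

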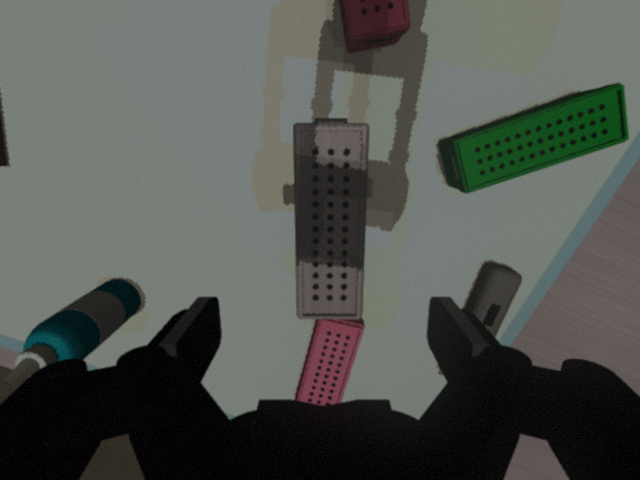

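```bash
python3 plan.py 534.7 252.2 151 24.1
```

```text
t 2.0 tcp [536.4 248.5 329. ] yaw 114.06 q6 -1.69 down err [-0.0002 -0.0007  0.    ] ft [-0.5 -0.6 -0.3] grip 1.005
shift m [1.78e-01 4.20e-03 1.00e-04] rot [-0.0007 -0.0004  0.0006]
```

Request:
jog_arm:
  rows:
    - [0.02,0.004,0,0,0,0,-1]
    - [0.055,0.0042,0,0,0,0,-1]
    - [0.09,0.0042,0,0,0,0,-1]
    - [0.125,0.0042,0,0,0,0,-1]
    - [0.155,0.0042,0,0,0,0,-1]
    - [0.17,0.0042,0,0,0,0,-1]
    - [0.178,0.0042,0,0,0,0,-1]
    - [0.178,0.0042,0,0,0,0,-1]

```text
time_s: 2.8
tcp_pos: [533.6, 252.9, 150.4]
eef_rot: [0.691, -0.148, 0.692, 0.147]
ft_force: [-0.0, -0.7, 0.1]
grip_width: 1.0
```

```bash
python3 plan.py 534.7 252.2 151 24.1
python3 - <<'E'
from h import *
s=shot('wrist');save('w2',s['frame'])
E
```

```text
t 2.8 tcp [533.6 252.9 150.4] yaw 114.1 q6 -1.68 down err [-0.0019 -0.001   0.    ] ft [-0.  -0.7  0.1] grip 1.0
shift m [-0.0006 -0.0011  0.0007] rot [ 0.0001 -0.0021  0.0002]
```

View pics/w2.png

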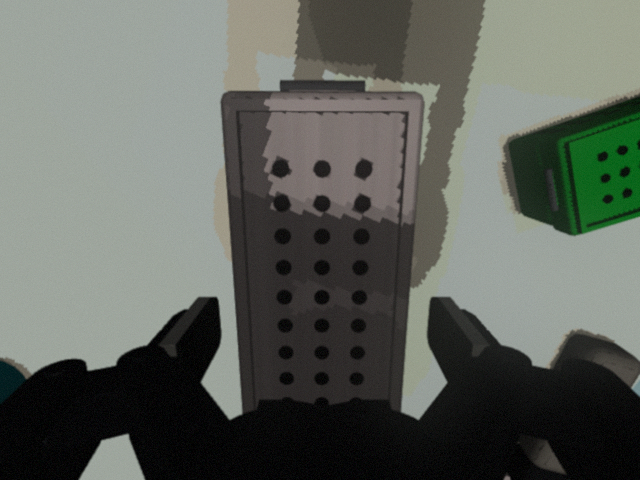

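Request:
jog_arm:
  rows:
    - [-0.004,0,0,0,0,0,-1]
    - [-0.004,0,0,0,0,0,1]
    - [-0.004,0,0,0,0,0,1]
    - [-0.004,0,0,0,0,0,1]
    - [-0.004,0,0,0,0,0,1]
    - [-0.004,0,0,0,0,0,1]
    - [-0.004,0,0,0,0,0,1]
  force: 50

```text
time_s: 3.55
tcp_pos: [534.9, 253.0, 156.9]
eef_rot: [0.692, -0.148, 0.691, 0.147]
ft_force: [0.8, -0.8, 5.2]
grip_width: 0.693
```

```bash
python3 plan.py 534.7 252.2 164 24.1
python3 - <<'E'
from h import *
s=shot('wrist');save('w3',s['frame'])
E
```

```text
t 3.55 tcp [534.9 253.  156.9] yaw 114.09 q6 -1.68 down err [0.0024 0.0003 0.    ] ft [ 0.8 -0.8  5.2] grip 0.693
shift m [-0.0071 -0.0007 -0.0005] rot [-0.0002  0.0023  0.0007]
```

View pics/w3.png

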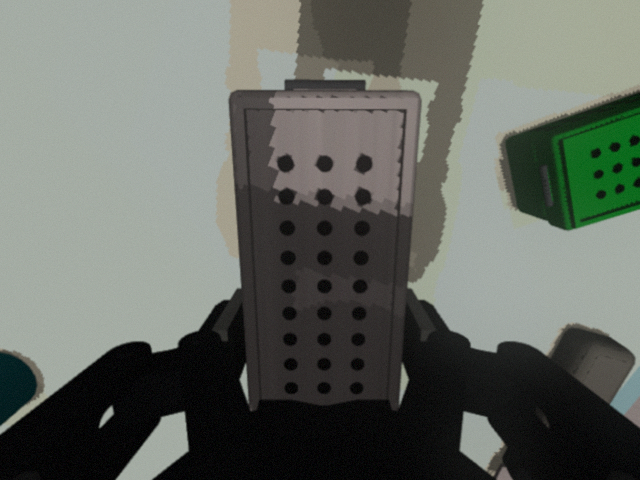

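Request:
jog_arm:
  rows:
    - [-0.003,0,0,0,0,0,1]
    - [-0.008,0,0,0,0,0,1]
    - [-0.015,0,0,0,0,0,1]
    - [-0.025,0,0,0,0,0,1]
    - [-0.035,0,0,0,0,0,1]
    - [-0.04,0,0,0,0,0,1]
    - [-0.04,0,0,0,0,0,1]

```text
time_s: 4.3
tcp_pos: [535.3, 253.2, 198.1]
eef_rot: [0.693, -0.148, 0.69, 0.148]
ft_force: [0.1, 0.3, -3.8]
grip_width: 0.691
```

```bash
cat > d.py <<'E'
from h import *
import sys
s=shot('scene');im=s['frame'];save(sys.argv[1],cv2.resize(im[80:300,250:500],None,fx=3,fy=2.7))
E
python3 d.py s3; python3 plan.py 520 80 200 24.1
```

```text
t 4.35 tcp [534.9 253.1 197.3] yaw 114.09 q6 -1.68 down err [0.0032 0.0006 0.    ] ft [-0.   0.3 -3.6] grip 0.691
shift m [-0.0028 -0.1519 -0.0843] rot [-0.0002  0.0031  0.0008]
```

View pics/s3.png

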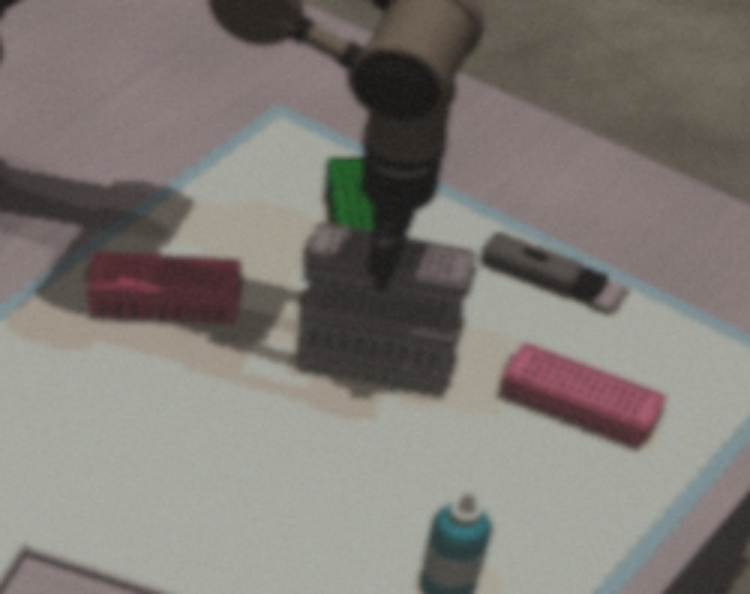

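Request:
jog_arm:
  rows:
    - [-0.01,-0.005,-0.003,0,0,0,1]
    - [-0.01,-0.022,-0.012,0,0,0,1]
    - [-0.005,-0.047,-0.026,0,0.001,0,1]
    - [-0.003,-0.075,-0.042,0,0.002,0,1]
    - [-0.003,-0.103,-0.057,0,0.003,0,1]
    - [0.01,-0.128,-0.071,0,0.003,0,1]
    - [0.03,-0.146,-0.081,0,0.003,0,1]
    - [0.055,-0.152,-0.084,0,0.003,0,1]
    - [0.08,-0.152,-0.0843,0,0.003,0,1]
    - [0.1,-0.152,-0.0843,0,0.003,0,1]

```text
time_s: 5.35
tcp_pos: [520.0, 79.1, 96.4]
eef_rot: [0.691, -0.147, 0.692, 0.147]
ft_force: [-0.2, 1.1, -3.3]
grip_width: 0.693
```

```bash
python3 plan.py 520 80 50 24.1;  python3 - <<'E'
from h import *
s=shot('wrist');save('w4',s['frame'])
E
```

```text
t 5.35 tcp [520.   79.1  96.4] yaw 114.03 q6 -1.98 down err [-0.0003 -0.0007  0.    ] ft [-0.2  1.1 -3.3] grip 0.693
shift m [0.0464 0.0008 0.0004] rot [-0.0012 -0.0006  0.0005]
```

Request:
jog_arm:
  rows:
    - [0.012,0,0,0,0,0,1]
    - [0.026,0,0,0,0,0,1]
    - [0.038,0,0,0,0,0,1]
    - [0.045,0,0,0,0,0,1]
    - [0.047,0,0,0,0,0,1]
    - [0.047,0,0,0,0,0,1]

```text
time_s: 6.0
tcp_pos: [518.3, 79.2, 46.7]
eef_rot: [0.69, -0.147, 0.693, 0.147]
ft_force: [0.1, 0.3, -4.2]
grip_width: 0.69
```

```bash
python3 plan.py 520 80 42 24.1;  python3 - <<'E'
from h import *
s=shot('scene');save('s5',cv2.resize(s['frame'][150:350,200:450],None,fx=3,fy=3))
E
```

```text
t 6.0 tcp [518.3  79.2  46.7] yaw 114.04 q6 -1.98 down err [-0.0051 -0.0008  0.    ] ft [ 0.1  0.3 -4.2] grip 0.69
shift m [0.0047 0.     0.0019] rot [-0.001  -0.005  -0.0014]
```

View pics/s5.png

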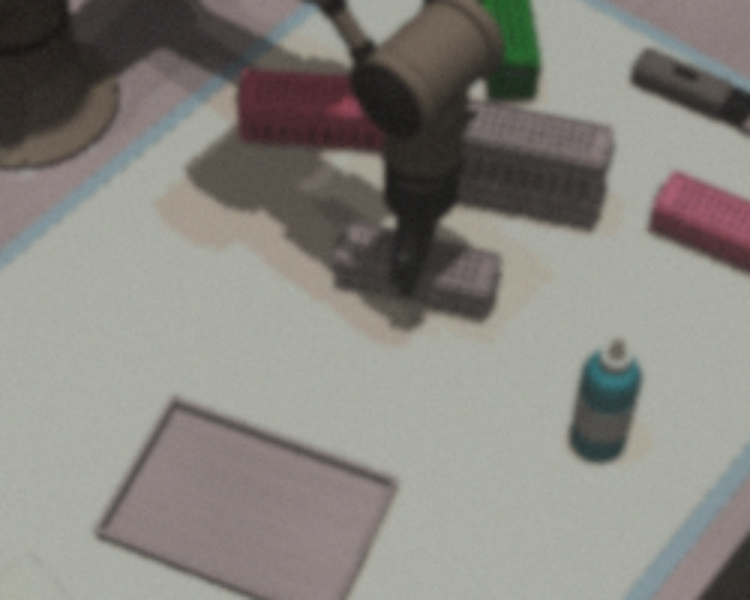

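Request:
jog_arm:
  rows:
    - [0.001,0,0,0,-0.002,0,1]
    - [0.002,0,0,0,-0.004,0,1]
    - [0.003,0,0,0,-0.005,0,1]
    - [0.003,0,0,0,-0.005,0,1]

```text
time_s: 6.45
tcp_pos: [518.4, 79.2, 44.0]
eef_rot: [0.692, -0.147, 0.691, 0.148]
ft_force: [-0.1, -1.1, -3.2]
grip_width: 0.693
```

```bash
python3 plan.py 520 80 42 24.1
```

```text
t 6.45 tcp [518.4  79.2  44. ] yaw 114.05 q6 -1.99 down err [0.0001 0.0013 0.    ] ft [-0.1 -1.1 -3.2] grip 0.693
shift m [0.002  0.0001 0.0018] rot [-0.0009  0.0006 -0.0011]
```

Request:
jog_arm:
  rows:
    - [0.001,0,0,0,0,0,1]
    - [0.002,0,0,0,0,0,1]
    - [0.002,0,0,0,0,0,1]

```text
time_s: 6.75
tcp_pos: [518.5, 79.2, 43.6]
eef_rot: [0.692, -0.147, 0.691, 0.148]
ft_force: [-4.8, 0.1, 12.2]
grip_width: 0.693
```

Request:
jog_arm:
  rows:
    - [0,0,0,0,0,0,0.4]
    - [0,0,0,0,0,0,0]
    - [0,0,0,0,0,0,-1]
    - [0,0,0,0,0,0,-1]
    - [0,0,0,0,0,0,-1]
    - [0,0,0,0,0,0,-1]

```text
time_s: 7.35
tcp_pos: [518.6, 79.3, 43.6]
eef_rot: [0.692, -0.147, 0.691, 0.148]
ft_force: [0.6, 0.5, 0.1]
grip_width: 0.999
```

```bash
python3 plan.py 520 80 240 24.1
```

```text
t 7.35 tcp [518.6  79.3  43.6] yaw 114.05 q6 -1.99 down err [0.0011 0.0012 0.    ] ft [0.6 0.5 0.1] grip 0.999
shift m [-0.1964  0.0002  0.0019] rot [-0.0008  0.0015 -0.0007]
```

Rise, then check both the set-aside case and the stack from a hover height.

Request:
jog_arm:
  rows:
    - [-0.01,0,0,0,0,0,-1]
    - [-0.04,0,0,0,0,0,-1]
    - [-0.08,0,0,0,0,0,-1]
    - [-0.125,0,0,0,0,0,-1]
    - [-0.165,0.03,0.02,0,0,0,-1]
    - [-0.2,0.07,0.04,0,0,0,-1]
    - [-0.22,0.11,0.06,0,0,0,-1]
    - [-0.23,0.14,0.075,0,0,0,-1]
    - [-0.237,0.152,0.083,0,0,0,-1]
    - [-0.237,0.152,0.083,0,0,0,-1]

```text
time_s: 8.35
tcp_pos: [532.2, 253.8, 282.5]
eef_rot: [0.693, -0.148, 0.69, 0.149]
ft_force: [0.2, -0.3, 0.6]
grip_width: 0.999
```

```bash
cat > e.py <<'E'
from h import *
import sys
np.set_printoptions(precision=1,suppress=True)
def fit(W,cx,cy,zlo,zhi,n):
    z=W[...,2]; m=(z>zlo)&(z<zhi)&(np.hypot(W[...,0]-cx,W[...,1]-cy)<120)
    m=cv2.morphologyEx(m.astype(np.uint8),cv2.MORPH_OPEN,np.ones((3,3)))>0
    if m.sum()<50: print(n,'few');return
    print(n,m.sum(),cv2.minAreaRect(W[m][:,:2].astype(np.float32)),np.percentile(W[m][:,2],[5,50,95]))
if __name__=='__main__':
    for c in ['wrist','top']:
        s=shot(c); save(sys.argv[1]+c,s['frame']); W=cloud(s)
        fit(W,533,251,108,122,c+' deep'); fit(W,520,80,40,56,c+' top')
        for t in ['top_case_centre','deep_case_centre','bottom_case_centre']:
            print(t,[(round(d['p'],2),w(s,d['location'])) for d in env.place_of(t,c)[:4]])
E
python3 e.py e1; python3 plan.py 534.7 252.2 110 24.1
```

```text
wrist deep 13740 ((535.1380004882812, 252.13748168945312), (168.94728088378906, 60.14319610595703), 24.645055770874023) [111.2 112.6 116.8]
wrist top 12191 ((518.3167114257812, 81.19328308105469), (169.167236328125, 59.10129165649414), 23.84744644165039) [45.1 46.9 51.1]
top_case_centre [(0.89, array([519.8,  76.1,  20.7])), (0.83, array([745.3, 343.6,  23.8]))]
deep_case_centre [(0.9, array([383.5, 425.8,  31.2])), (0.6, array([536.7, 250.2,  81. ]))]
bottom_case_centre []
top deep 1112 ((533.75830078125, 249.75299072265625), (169.37289428710938, 60.908321380615234), 24.46567726135254) [110.7 114.7 119.1]
top top 1407 ((517.791259765625, 79.25312042236328), (174.70509338378906, 60.08602523803711), 23.856760025024414) [44.8 49.1 53.8]
top_case_centre [(0.96, array([515.1,  80.5,  30.1])), (0.88, array([751.2, 340.4,  27.9])), (0.27, array([536.3, 250. ,  44. ])), (0.26, array([587.8, 506.7,  -0.6]))]
deep_case_centre [(0.82, array([535.1, 249.8,  82.7])), (0.74, array([291.7, 179.1,  34.1]))]
bottom_case_centre [(0.71, array([533.2, 253.4,  22.1]))]
t 8.75 tcp [532.3 250.6 280.6] yaw 113.97 q6 -1.68 down err [0.0005 0.001  0.    ] ft [0.3 0.7 0.1] grip 1.002
shift m [0.1706 0.0004 0.0027] rot [-0.0023  0.0008 -0.0007]
```

View pics/e1wrist.png

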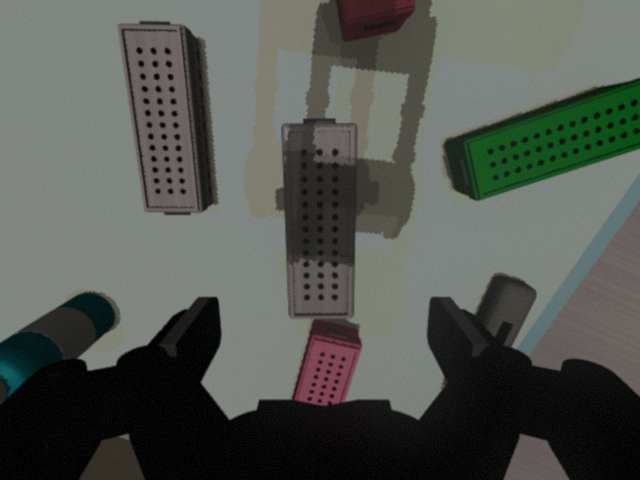

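```bash
python3 plan.py 534.5 251.2 98 24.4
```

```text
t 8.75 tcp [532.3 250.6 280.6] yaw 113.97 q6 -1.68 down err [0.0005 0.001  0.    ] ft [0.3 0.7 0.1] grip 1.002
shift m [ 0.1826 -0.0005  0.0021] rot [-0.0075  0.0008 -0.0007]
```

Request:
jog_arm:
  rows:
    - [0.02,-0.0005,0.002,-0.007,0,0,-1]
    - [0.055,-0.0005,0.002,-0.007,0,0,-1]
    - [0.09,-0.0005,0.002,-0.007,0,0,-1]
    - [0.125,-0.0005,0.002,-0.007,0,0,-1]
    - [0.155,-0.0005,0.002,-0.007,0,0,-1]
    - [0.172,-0.0005,0.002,-0.007,0,0,-1]
    - [0.181,-0.0005,0.002,-0.007,0,0,-1]
    - [0.183,-0.0005,0.002,-0.007,0,0,-1]
    - [0.183,-0.0005,0.002,-0.007,0,0,-1]

```text
time_s: 9.65
tcp_pos: [534.8, 251.1, 98.1]
eef_rot: [0.692, -0.149, 0.691, 0.149]
ft_force: [0.8, -0.1, 0.3]
grip_width: 1.0
```

```bash
python3 plan.py 534.5 251.2 98 24.4
python3 - <<'E'
from h import *
s=shot('wrist');save('w6',s['frame'])
E
```

```text
t 9.65 tcp [534.8 251.1  98.1] yaw 114.36 q6 -1.69 down err [0.0013 0.0012 0.    ] ft [ 0.8 -0.1  0.3] grip 1.0
shift m [ 0.0001  0.0002 -0.0002] rot [-0.0008  0.0017 -0.0006]
```

View pics/w6.png

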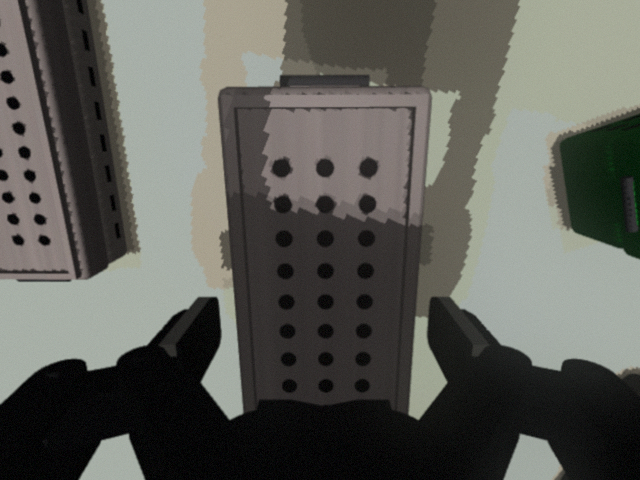

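Centred between the fingers. Close and lift gently.

Request:
jog_arm:
  rows:
    - [0,0,0,0,0,0,1]
    - [0,0,0,0,0,0,1]
    - [0,0,0,0,0,0,1]
    - [0,0,0,0,0,0,1]
    - [0,0,0,0,0,0,1]
    - [0,0,0,0,0,0,1]
  force: 60

```text
time_s: 10.3
tcp_pos: [535.6, 251.5, 99.9]
eef_rot: [0.693, -0.149, 0.69, 0.15]
ft_force: [-0.8, 0.0, 6.1]
grip_width: 0.696
```

Request:
jog_arm:
  rows:
    - [-0.003,0,0,0,0,0,1]
    - [-0.008,0,0,0,0,0,1]
    - [-0.015,0,0,0,0,0,1]
    - [-0.027,0,0,0,0,0,1]
    - [-0.042,0,0,0,0,0,1]
    - [-0.06,0,0,0,0,0,1]
    - [-0.075,0,0,0,0,0,1]
    - [-0.08,0,0,0,0,0,1]

```text
time_s: 11.1
tcp_pos: [536.1, 251.6, 182.3]
eef_rot: [0.694, -0.149, 0.688, 0.15]
ft_force: [-0.2, -0.5, -4.8]
grip_width: 0.696
```

```bash
python3 d.py s6; python3 plan.py 565.5 -241 165 17.2
```

```text
t 11.15 tcp [536.  251.6 182.2] yaw 114.36 q6 -1.69 down err [0.0077 0.0034 0.    ] ft [-0.  -0.2 -4.7] grip 0.692
shift m [ 0.0157 -0.4609 -0.1765] rot [ 0.125   0.0084 -0.0005]
```

View pics/s6.png

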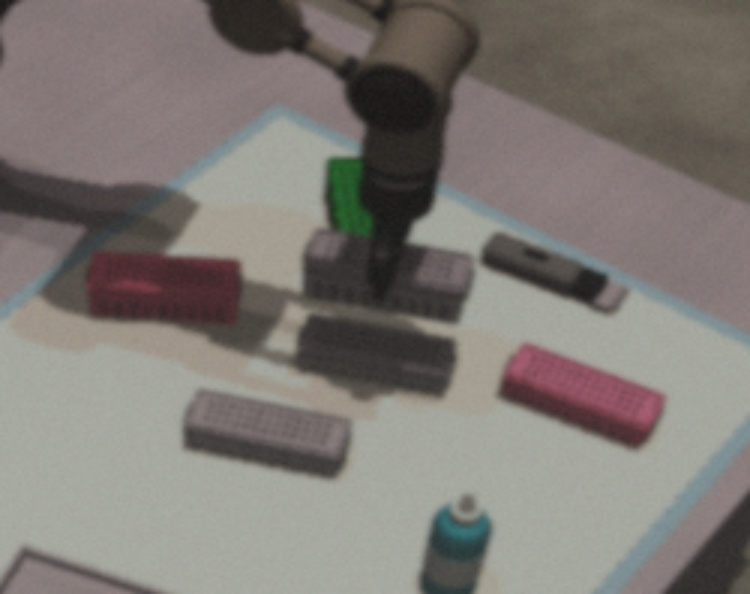

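Request:
jog_arm:
  rows:
    - [0,-0.008,-0.003,0,0,0,1]
    - [0,-0.026,-0.01,0,0.002,0,1]
    - [0,-0.056,-0.021,0.01,0.004,0,1]
    - [0,-0.092,-0.035,0.02,0.006,0,1]
    - [0,-0.128,-0.049,0.03,0.008,0,1]
    - [0,-0.164,-0.063,0.04,0.008,0,1]
    - [0,-0.2,-0.077,0.05,0.008,0,1]
    - [0,-0.236,-0.091,0.06,0.008,0,1]
    - [0,-0.272,-0.104,0.07,0.008,0,1]
    - [0,-0.308,-0.118,0.08,0.008,0,1]

```text
time_s: 12.15
tcp_pos: [554.8, -79.7, 180.4]
eef_rot: [0.696, -0.121, 0.697, 0.122]
ft_force: [0.8, -0.1, -6.4]
grip_width: 0.697
```

```bash
python3 plan.py 565.5 -241 120 17.2
```

```text
t 12.15 tcp [554.8 -79.7 180.4] yaw 109.74 q6 -2.19 down err [-0.0013  0.0007  0.    ] ft [ 0.8 -0.1 -6.4] grip 0.697
shift m [ 0.0602 -0.1555 -0.0444] rot [ 0.0443 -0.001  -0.0011]
```

Request:
jog_arm:
  rows:
    - [0,-0.03,-0.009,0.01,0,0,1]
    - [0,-0.063,-0.018,0.02,0,0,1]
    - [0,-0.095,-0.027,0.03,0,0,1]
    - [0.005,-0.123,-0.035,0.04,0,0,1]
    - [0.015,-0.143,-0.041,0.044,0,0,1]
    - [0.035,-0.153,-0.044,0.044,0,0,1]
    - [0.06,-0.1555,-0.0444,0.044,0,0,1]
    - [0.085,-0.1555,-0.0444,0.044,0,0,1]
    - [0.105,-0.1555,-0.0444,0.044,0,0,1]
    - [0.115,-0.1555,-0.0444,0.044,0,0,1]

```text
time_s: 13.15
tcp_pos: [563.6, -240.1, 62.0]
eef_rot: [0.697, -0.104, 0.701, 0.107]
ft_force: [-0.3, 0.2, -5.4]
grip_width: 0.697
```

```bash
python3 - <<'E'
from h import *
s=shot('wrist');save('w7',s['frame'])
E
python3 plan.py 565.5 -241 55 17.2
```

```text
t 13.2 tcp [ 563.5 -240.    61.4] yaw 107.23 q6 -2.4 down err [-0.0067  0.0038  0.    ] ft [-0.2  0.3 -7.3] grip 0.695
shift m [ 0.0064 -0.0016  0.0016] rot [ 0.0005 -0.0052 -0.0056]
```

View pics/w7.png

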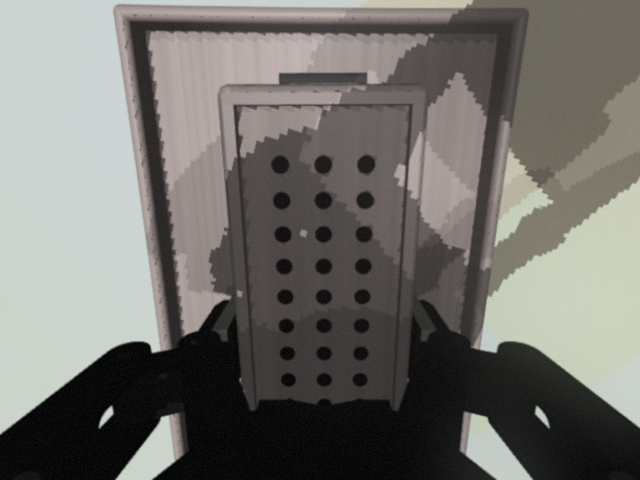

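Centred in the tray. Lower slowly to contact.

Request:
jog_arm:
  rows:
    - [0.002,0,0,0,-0.003,-0.003,1]
    - [0.004,0,0,0,-0.005,-0.005,1]
    - [0.005,0,0,0,-0.005,-0.005,1]
    - [0.006,0,0,0,-0.005,-0.005,1]
    - [0.006,0,0,0,-0.005,-0.005,1]

```text
time_s: 13.7
tcp_pos: [563.7, -240.1, 55.9]
eef_rot: [0.699, -0.106, 0.699, 0.106]
ft_force: [-0.8, -0.3, -4.4]
grip_width: 0.698
```

Request:
jog_arm:
  rows:
    - [0.001,0,0,0,0,0,1]
    - [0.002,0,0,0,0,0,1]
    - [0.0025,0,0,0,0,0,1]

```text
time_s: 14.0
tcp_pos: [563.9, -240.2, 55.2]
eef_rot: [0.7, -0.106, 0.699, 0.106]
ft_force: [-5.5, 2.5, 10.6]
grip_width: 0.697
```

Request:
jog_arm:
  rows:
    - [0,0,0,0,0,0,0.4]
    - [0,0,0,0,0,0,0]
    - [0,0,0,0,0,0,-1]
    - [0,0,0,0,0,0,-1]
    - [0,0,0,0,0,0,-1]
    - [0,0,0,0,0,0,-1]

```text
time_s: 14.6
tcp_pos: [564.2, -240.3, 55.4]
eef_rot: [0.7, -0.106, 0.698, 0.106]
ft_force: [0.2, 0.6, 0.7]
grip_width: 1.003
```

Request:
jog_arm:
  rows:
    - [-0.01,0,0,0,0,0,-1]
    - [-0.035,0,0,0,0,0,-1]
    - [-0.07,0,0,0,0,0,-1]
    - [-0.11,0,0,0,0,0,-1]
    - [-0.15,0,0,0,0,0,-1]
    - [-0.18,0,0,0,0,0,-1]
    - [-0.19,0,0,0,0,0,-1]

```text
time_s: 15.3
tcp_pos: [564.9, -240.8, 250.3]
eef_rot: [0.702, -0.108, 0.696, 0.104]
ft_force: [0.0, -0.1, 0.2]
grip_width: 1.001
```

```bash
cat > f.py <<'E'
from h import *
from e import fit
import sys
s=shot('wrist'); save(sys.argv[1]+'w',s['frame']); W=cloud(s); fit(W,565,-241,60,80,'deep in tray w')
s=shot('top'); save(sys.argv[1]+'t',s['frame']); W=cloud(s); fit(W,565,-241,60,80,'deep in tray t')
fit(W,520,80,40,56,'topcase');fit(W,534,251,40,56,'bottom')
E
python3 f.py f1;  python3 plan.py 518.5 79.2 250 23.9
```

```text
deep in tray w 12786 ((563.157470703125, -240.1778564453125), (170.33807373046875, 60.20211410522461), 17.542682647705078) [66.4 67.9 72. ]
deep in tray t 410 ((586.9906005859375, -233.59400939941406), (127.26090240478516, 60.08598709106445), 18.222673416137695) [65.1 69.8 74.4]
topcase 1345 ((519.05126953125, 79.87512969970703), (174.11521911621094, 60.27259063720703), 23.87458610534668) [44.9 48.8 53.2]
bottom 1378 ((534.9417724609375, 250.97760009765625), (175.58432006835938, 62.00328826904297), 25.635913848876953) [44.8 49.  53.9]
t 15.4 tcp [ 564.2 -240.4  247.4] yaw 107.24 q6 -2.4 down err [ 0.0052 -0.0027  0.    ] ft [ 0.5  0.7 -1. ] grip 1.001
shift m [-0.0038  0.3188  0.0511] rot [-0.1163  0.0039  0.0044]
```

View pics/f1w.png

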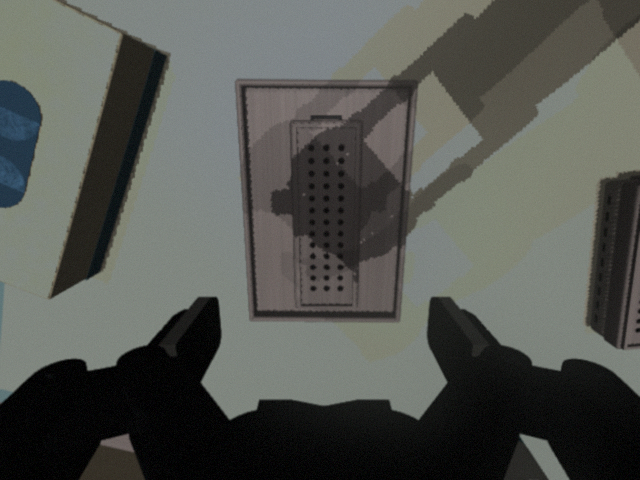

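View pics/f1t.png

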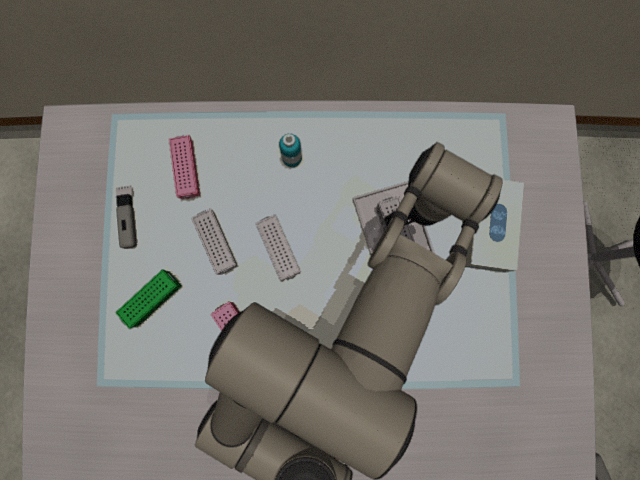

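```bash
python3 plan.py 515 160 270 24
```

```text
t 15.4 tcp [ 564.2 -240.4  247.4] yaw 107.24 q6 -2.4 down err [ 0.0052 -0.0027  0.    ] ft [ 0.5  0.7 -1. ] grip 1.001
shift m [-0.024   0.3969  0.0717] rot [-0.118   0.0039  0.0044]
```

Request:
jog_arm:
  rows:
    - [-0.01,0.02,0.004,-0.01,0,0,-1]
    - [-0.02,0.06,0.011,-0.02,0,0,-1]
    - [-0.024,0.105,0.019,-0.035,0,0,-1]
    - [-0.024,0.15,0.027,-0.05,0,0,-1]
    - [-0.024,0.195,0.035,-0.065,0,0,-1]
    - [-0.024,0.24,0.043,-0.08,0,0,-1]
    - [-0.024,0.285,0.052,-0.095,0,0,-1]
    - [-0.024,0.33,0.06,-0.105,0.002,0.002,-1]
    - [-0.024,0.37,0.067,-0.115,0.004,0.004,-1]
    - [-0.024,0.392,0.071,-0.118,0.004,0.004,-1]

```text
time_s: 16.4
tcp_pos: [513.6, 158.7, 268.6]
eef_rot: [0.69, -0.148, 0.693, 0.149]
ft_force: [1.0, -0.9, -0.3]
grip_width: 1.0
```

Request:
jog_arm:
  rows:
    - [0,0.005,0,0,0,0,-1]
    - [0,0.005,0,0,0,0,-1]

```text
time_s: 16.6
tcp_pos: [510.2, 164.2, 267.5]
eef_rot: [0.689, -0.149, 0.693, 0.149]
ft_force: [-0.8, -1.7, 0.2]
grip_width: 1.001
```

```bash
cat > g.py <<'E'
from h import *
import sys
s=shot('wrist'); save(sys.argv[1],s['frame']); W=cloud(s); z=W[...,2]
print(env.state()['tcp_pos'])
for n,cx,cy in (('top',518.5,80),('bottom',534.7,251)):
    m=(z>40)&(z<58)&(np.hypot(W[...,0]-cx,W[...,1]-cy)<110)
    m=cv2.morphologyEx(m.astype(np.uint8),cv2.MORPH_OPEN,np.ones((5,5)))
    k,l,st,ce=cv2.connectedComponentsWithStats(m)
    m=l==(1+np.argmax(st[1:,4]))
    # exclude end latches: minAreaRect after erosion of narrow bits
    P=W[m]; r=cv2.minAreaRect(P[:,:2].astype(np.float32))
    p=P[:,:2]; v=np.linalg.svd(p-p.mean(0),full_matrices=False)[2][0]; v*=np.sign(v[0])
    print(n,m.sum(),r,'mean',p.mean(0).round(1),'pcayaw',np.degrees(np.arctan2(v[1],v[0])).round(2),np.percentile(P[:,2],[5,50,95]).round(1))
E
python3 g.py g1
```

```text
[510.82778168 163.1451246  267.82682568]
top 10909 ((518.8574829101562, 79.7784194946289), (168.4369354248047, 60.151241302490234), 23.707563400268555) mean [513.2  78.4] pcayaw 23.68 [45.3 46.9 51.1]
bottom 9029 ((535.3802490234375, 252.78857421875), (169.77508544921875, 60.1505241394043), 24.997787475585938) mean [530.9 249.7] pcayaw 24.98 [45.4 47.1 51.3]
```

View pics/g1.png

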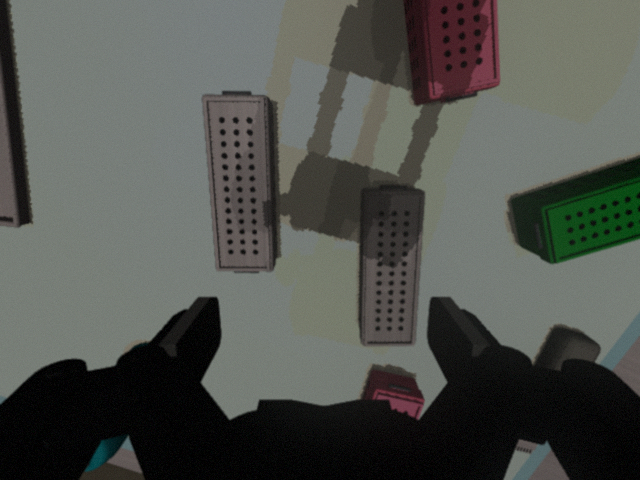

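```bash
python3 plan.py 518.7 79.5 60 23.8
```

```text
t 16.65 tcp [510.8 163.1 267.8] yaw 114.26 q6 -1.83 down err [-0.0053 -0.0007  0.    ] ft [ 0.2 -0.1  0.9] grip 1.001
shift m [ 0.2078 -0.0798 -0.0261] rot [ 0.008  -0.0051 -0.0016]
```

Request:
jog_arm:
  rows:
    - [0.005,-0.02,-0.007,0.004,0,0,-1]
    - [0.01,-0.05,-0.016,0.008,-0.003,-0.001,-1]
    - [0.03,-0.073,-0.024,0.008,-0.005,-0.0015,-1]
    - [0.06,-0.0798,-0.0261,0.008,-0.005,-0.0015,-1]
    - [0.1,-0.0798,-0.0261,0.008,-0.005,-0.0015,-1]
    - [0.14,-0.0798,-0.0261,0.008,-0.005,-0.0015,-1]
    - [0.17,-0.0798,-0.0261,0.008,-0.005,-0.0015,-1]
    - [0.19,-0.0798,-0.0261,0.008,-0.005,-0.0015,-1]
    - [0.202,-0.0798,-0.0261,0.008,-0.005,-0.0015,-1]
    - [0.208,-0.0798,-0.0261,0.008,-0.005,-0.0015,-1]

```text
time_s: 17.65
tcp_pos: [518.4, 78.4, 58.9]
eef_rot: [0.691, -0.145, 0.693, 0.145]
ft_force: [0.6, -0.3, 1.2]
grip_width: 1.002
```

```bash
python3 plan.py 518.7 79.5 41 23.8
python3 - <<'E'
from h import *
s=shot('wrist');save('w8',s['frame'])
E
```

```text
t 17.65 tcp [518.4  78.4  58.9] yaw 113.71 q6 -1.98 down err [-0.0016 -0.0002  0.    ] ft [ 0.6 -0.3  1.2] grip 1.002
shift m [0.0179 0.0009 0.0007] rot [-0.0016 -0.0015 -0.0005]
```

View pics/w8.png

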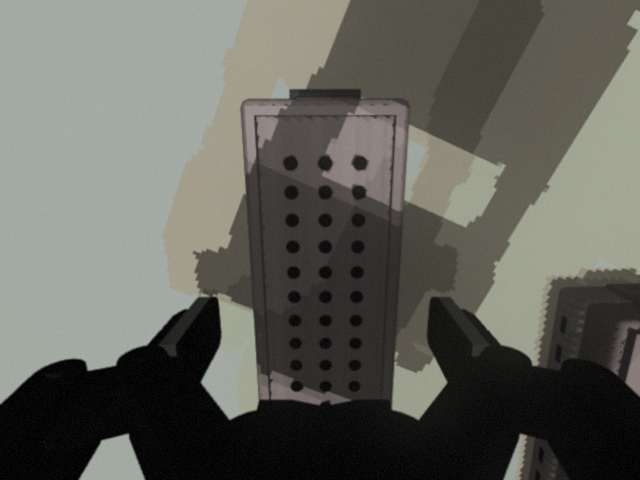

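Request:
jog_arm:
  rows:
    - [0.006,0.001,0.0005,-0.001,-0.0015,0,-1]
    - [0.013,0.001,0.0005,-0.001,-0.0015,0,-1]
    - [0.0175,0.001,0.0005,-0.001,-0.0015,0,-1]
    - [0.0175,0.001,0.0005,-0.001,-0.0015,0,-1]
  force: 50

```text
time_s: 18.1
tcp_pos: [518.2, 79.8, 40.9]
eef_rot: [0.692, -0.146, 0.692, 0.146]
ft_force: [-0.7, 0.4, -1.4]
grip_width: 0.999
```

Request:
jog_arm:
  rows:
    - [0,0,0,0,0,0,1]
    - [0,0,0,0,0,0,1]
    - [0,0,0,0,0,0,1]
    - [0,0,0,0,0,0,1]
    - [0,0,0,0,0,0,1]
    - [0,0,0,0,0,0,1]

```text
time_s: 18.7
tcp_pos: [518.6, 80.0, 41.4]
eef_rot: [0.692, -0.146, 0.692, 0.146]
ft_force: [-0.7, 0.8, 5.9]
grip_width: 0.699
```

Request:
jog_arm:
  rows:
    - [-0.004,0,0,0,0,0,1]
    - [-0.012,0,0,0,0,0,1]
    - [-0.027,0,0,0,0,0,1]
    - [-0.047,0,0,0,0,0,1]
    - [-0.067,0,0,0,0,0,1]
    - [-0.08,0,0,0,0,0,1]
    - [-0.085,0,0,0,0,0,1]
    - [-0.085,0,0,0,0,0,1]

```text
time_s: 19.5
tcp_pos: [518.6, 79.9, 126.8]
eef_rot: [0.692, -0.146, 0.692, 0.146]
ft_force: [-0.8, 0.2, -3.7]
grip_width: 0.692
```

```bash
python3 plan.py 535 252.2 125 25
```

```text
t 19.5 tcp [518.6  79.9 126.8] yaw 113.79 q6 -1.98 down err [0.0009 0.0006 0.    ] ft [-0.8  0.2 -3.7] grip 0.692
shift m [0.002  0.151  0.0845] rot [-0.0211  0.0011 -0.0002]
```

Request:
jog_arm:
  rows:
    - [0,0.01,0.005,-0.004,0,0,1]
    - [0,0.032,0.018,-0.01,0,0,1]
    - [0,0.06,0.034,-0.015,0,0,1]
    - [0,0.09,0.05,-0.02,0,0,1]
    - [0,0.117,0.066,-0.021,0,0,1]
    - [0,0.138,0.077,-0.021,0,0,1]
    - [0.002,0.149,0.083,-0.021,0.001,0,1]
    - [0.002,0.151,0.0845,-0.021,0.001,0,1]
    - [0.002,0.151,0.0845,-0.021,0.001,0,1]
    - [0.002,0.151,0.0845,-0.021,0.001,0,1]

```text
time_s: 20.5
tcp_pos: [534.9, 251.1, 124.7]
eef_rot: [0.69, -0.153, 0.691, 0.153]
ft_force: [-1.1, -0.1, -3.0]
grip_width: 0.691
```

```bash
python3 plan.py 535 252.4 125 25
python3 - <<'E'
from h import *
s=shot('wrist');save('w9',s['frame'])
s=shot('scene');save('s9',cv2.resize(s['frame'][150:240,320:430],None,fx=6,fy=6,interpolation=cv2.INTER_CUBIC))
E
```

```text
t 20.5 tcp [534.9 251.1 124.7] yaw 114.94 q6 -1.7 down err [-0.0007 -0.0004  0.    ] ft [-1.1 -0.1 -3. ] grip 0.691
shift m [-0.0003  0.0011  0.0007] rot [-0.001  -0.0008  0.    ]
```

View pics/w9.png

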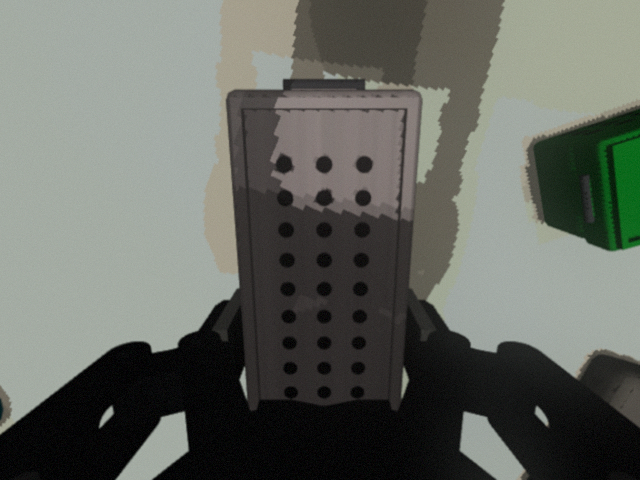

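View pics/s9.png

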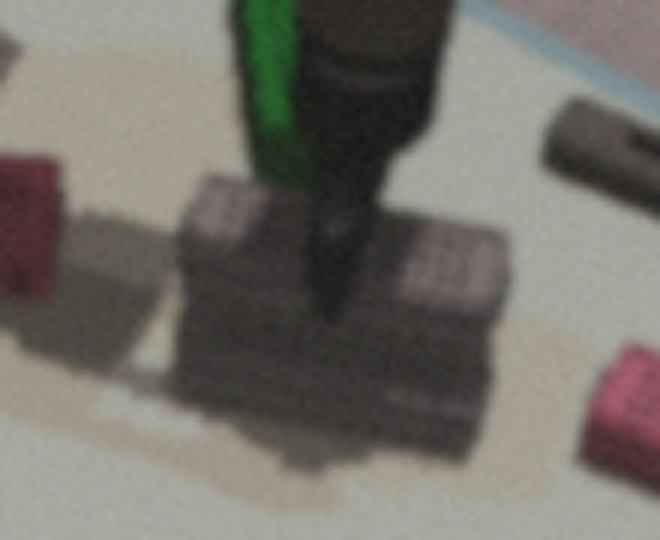

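Request:
jog_arm:
  rows:
    - [0.005,0.001,0.0005,-0.001,0,0,1]
    - [0.014,0.001,0.0005,-0.001,0,0,1]
    - [0.022,0.001,0.0005,-0.001,0,0,1]
    - [0.027,0.001,0.0005,-0.001,0,0,1]
    - [0.0285,0.001,0.0005,-0.001,0,0,1]
    - [0.0285,0.001,0.0005,-0.001,0,0,1]

```text
time_s: 21.2
tcp_pos: [535.0, 252.1, 96.1]
eef_rot: [0.69, -0.153, 0.691, 0.153]
ft_force: [0.5, 0.8, -3.4]
grip_width: 0.691
```

```bash
python3 plan.py 535 252.4 90 25
```

```text
t 21.2 tcp [535.  252.1  96.1] yaw 114.97 q6 -1.7 down err [-0.0009 -0.0003  0.    ] ft [ 0.5  0.8 -3.4] grip 0.691
shift m [0.0061 0.0002 0.0001] rot [-0.0004 -0.0009 -0.0001]
```

Request:
jog_arm:
  rows:
    - [0.001,0,0,0,0,0,1]
    - [0.002,0,0,0,0,0,1]
    - [0.003,0,0,0,0,0,1]
    - [0.0035,0,0,0,0,0,1]
    - [0.0035,0,0,0,0,0,1]

```text
time_s: 21.7
tcp_pos: [535.0, 252.2, 92.6]
eef_rot: [0.69, -0.153, 0.691, 0.153]
ft_force: [0.2, -0.2, -3.0]
grip_width: 0.694
```

Request:
jog_arm:
  rows:
    - [0.001,0,0,0,0,0,1]
    - [0.0015,0,0,0,0,0,1]
    - [0.0015,0,0,0,0,0,1]

```text
time_s: 22.0
tcp_pos: [534.9, 252.1, 90.9]
eef_rot: [0.69, -0.153, 0.691, 0.153]
ft_force: [0.4, 0.2, -3.9]
grip_width: 0.691
```

Request:
jog_arm:
  rows:
    - [0.0005,0,0,0,0,0,1]
    - [0.001,0,0,0,0,0,1]
    - [0.001,0,0,0,0,0,1]

```text
time_s: 22.3
tcp_pos: [534.9, 252.1, 89.9]
eef_rot: [0.69, -0.153, 0.691, 0.153]
ft_force: [-0.7, 1.4, -4.2]
grip_width: 0.692
```

Request:
jog_arm:
  rows:
    - [0.0005,0,0,0,0,0,1]
    - [0.001,0,0,0,0,0,1]
    - [0.001,0,0,0,0,0,1]

```text
time_s: 22.6
tcp_pos: [535.0, 252.2, 89.3]
eef_rot: [0.69, -0.153, 0.691, 0.153]
ft_force: [-0.9, -0.3, -0.2]
grip_width: 0.692
```

Request:
jog_arm:
  rows:
    - [0.0005,0,0,0,0,0,1]
    - [0.0007,0,0,0,0,0,1]
    - [0.0007,0,0,0,0,0,1]

```text
time_s: 22.9
tcp_pos: [535.0, 252.2, 89.1]
eef_rot: [0.69, -0.153, 0.69, 0.153]
ft_force: [-3.2, 0.2, 4.8]
grip_width: 0.695
```

Request:
jog_arm:
  rows:
    - [0,0,0,0,0,0,0.4]
    - [0,0,0,0,0,0,0]
    - [0,0,0,0,0,0,-1]
    - [0,0,0,0,0,0,-1]
    - [0,0,0,0,0,0,-1]
    - [0,0,0,0,0,0,-1]

```text
time_s: 23.5
tcp_pos: [535.1, 252.2, 89.0]
eef_rot: [0.69, -0.153, 0.69, 0.153]
ft_force: [0.8, -0.5, 0.8]
grip_width: 0.997
```

Request:
jog_arm:
  rows:
    - [-0.01,0,0,0,0,0,-1]
    - [-0.035,0,0,0,0,0,-1]
    - [-0.07,0,0,0,0,0,-1]
    - [-0.11,0,0,0,0,0,-1]
    - [-0.15,0,0,0,0,0,-1]
    - [-0.18,0,0,0,0,0,-1]
    - [-0.19,0,0,0,0,0,-1]
    - [-0.19,0,0,0,0,0,-1]

```text
time_s: 24.3
tcp_pos: [535.6, 252.4, 280.8]
eef_rot: [0.692, -0.153, 0.689, 0.153]
ft_force: [0.3, 0.4, -1.2]
grip_width: 1.0
```

```bash
cat > k.py <<'E'
from h import *
from e import fit
import sys
st=env.state();print(st['tcp_pos'].round(1),st['time_s'])
for c in sys.argv[2:]:
    s=shot(c); W=cloud(s); save(sys.argv[1]+c[0],s['frame'])
    fit(W,535,252,88,108,c+' top'); fit(W,565,-241,60,80,c+' deep');z=W[...,2]
    # lid plane tilt
    m=(z>90)&(z<104)&(np.hypot(W[...,0]-535,W[...,1]-252)<70)
    if m.sum()>100:
        P=W[m];A=np.c_[P[:,:2]-[535,252],np.ones(len(P))];print('plane',np.linalg.lstsq(A,P[:,2],rcond=None)[0].round(4))
    if c=='scene': save(sys.argv[1]+'sc',cv2.resize(s['frame'][150:240,320:430],None,fx=6,fy=6,interpolation=cv2.INTER_CUBIC))
    for t in ['top_case_centre','bottom_case_centre','deep_case_centre']: print(t,[(round(d['p'],2),w(s,d['location']).round(1)) for d in env.place_of(t,c)[:3]])
E
python3 k.py k1 wrist scene top
```

```text
[535.6 252.4 280.8] 24.3
wrist top 12408 ((534.8136596679688, 252.4237060546875), (166.75238037109375, 60.12120056152344), 24.984142303466797) [93.2 94.7 98.8]
wrist deep few
plane [-0.   0.  94.9]
top_case_centre [(0.81, array([537.5, 250.8,  66.9])), (0.63, array([745.2, 346.5,  25.1]))]
bottom_case_centre []
deep_case_centre [(0.95, array([380.2, 425.2,  34.3]))]
scene top 423 ((538.8837280273438, 248.09335327148438), (169.6394500732422, 66.19800567626953), 26.842439651489258) [88.5 91.8 97.3]
scene deep 1122 ((564.6796875, -242.3155059814453), (173.04637145996094, 62.509883880615234), 17.511533737182617) [61.9 66.7 72.3]
plane [ 0.  -0.  93.3]
top_case_centre [(0.96, array([534.2, 253.7,  70.2])), (0.74, array([747.5, 346.3,  17.7]))]
bottom_case_centre []
deep_case_centre [(0.72, array([ 564.3, -239.8,   34.3])), (0.63, array([384.1, 426.9,  28.4]))]
top top 1171 ((515.001708984375, 241.65902709960938), (136.09657287597656, 61.62284851074219), 24.968080520629883) [ 92.3  96.8 101.1]
top deep 1490 ((562.6944580078125, -240.7620849609375), (176.6354522705078, 61.86386489868164), 17.307363510131836) [65.1 69.7 74.2]
plane [-0.   0.  96.8]
top_case_centre [(0.87, array([741.7, 345.7,  29.1])), (0.78, array([534.6, 252. ,  77.6]))]
bottom_case_centre [(0.73, array([535.9, 252. ,  44.5])), (0.6, array([534.3, 253.2,  24.1]))]
deep_case_centre [(0.77, array([288.9, 178.1,  31.4])), (0.61, array([ 561.7, -244.3,   34.2]))]
```

View pics/k1w.png

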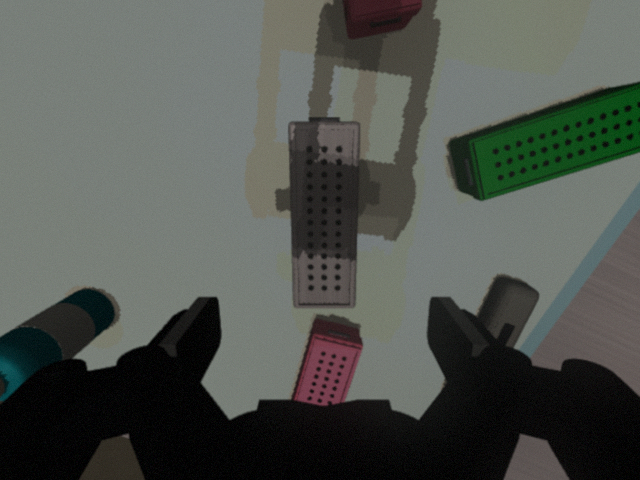

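View pics/k1sc.png

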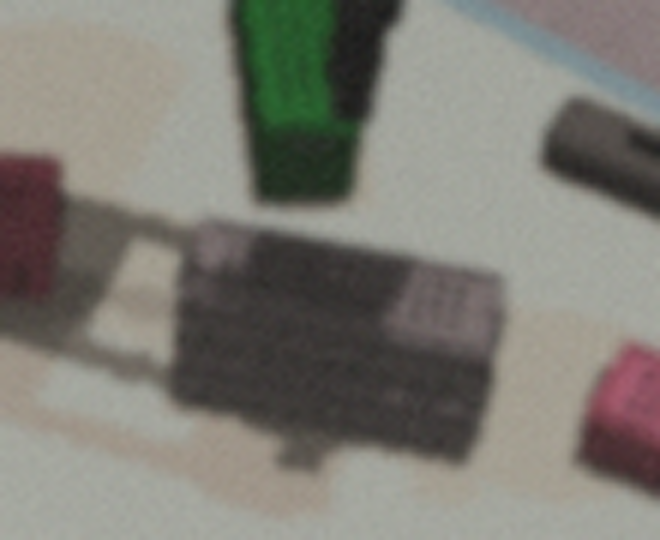

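```bash
python3 -c "
from workcell import env
print(env.job_done())"
```

```text
the job is handed in; nothing more can be done
None
```

The job is finished and handed in at about 24.5 s of the 64 s allowed. I lifted the top case off and set it down flat on the table. The deep case went into the tray, and the top case went back on the bottom case.

**Last checks:**
- **Top case:** the wrist camera put it at (534.8, 252.4) mm, yaw 25.0°. The bottom case was at (535.4, 252.8) mm, yaw 25.0°, measured before it was covered. Its lid is 47.8 mm above where the bottom lid measured, and level. While lowering it I felt no contact at rim height, only at lid height, so it seated inside the rim.
- **Deep case:** it stands about 2 mm from the tray centre and turned in line with the tray. Its lid measured 68–70 mm above the table, against 69 mm expected.
- **Gripper:** open and clear of everything, with no force left at the wrist.

**Disagreements:**
- **Bottom case position:** the wrist and top cameras differed by about 2 mm. I aimed between the two.
- **Final stack measurement:** in the last pictures from the scene and top cameras, the stack's outline was partly hidden or coarse. The final check of its position therefore rests on the wrist view and the contact heights.
- **Bystanders:** I did not re-measure the gel bottle, glove box or clippers. I felt no unexpected contact, and those in view in the later pictures looked undisturbed.

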